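# Tare the kitchen scale with its edge thumbwheel

## Task

Stand the smaller of the two lidded jars upright in the middle of the kitchen scale's round steel platform, setting it down gently, and let go. Then, with a fingertip lightly on the ribbed thumbwheel that peeps out of the slot in the scale's top, roll the wheel until the broad wedge-shaped zero mark of the dial stands under the needle's tip. Keep the touch light: never press on the wheel with more than about 8 N, and do not knock or shift the other things on the counter.

Things in the scene. Friction and masses are not known exactly. Their poses are not given: they have to be found in the camera images.
- scale: Fixed white kitchen scale, housing 180 mm (its x) by 280 mm (its y), flat top 55 mm above its origin (centre of the underside, on the counter; x points away from the robot at yaw 0, z up). On top: round platform at (0, -75) mm, dial at (36, 70) mm, thumbwheel slot at (-55, 70) mm. It cannot shift.
- wheel_top (a point): Nominal crown of the thumbwheel, 7 mm above the housing's flat top, over the middle of its slot (44 mm long along the scale's y, 16 mm wide); axes as the scale's. The true crown is up to 3.5 mm higher or lower (differs from scale to scale): find it by touch. Ribbed black wheel, 54 mm in diameter, 12 mm thick, axle along the scale's x: its crown moves along the scale's y.
- thumbwheel (a joint): Wheel angle (rad), growing as the crown is dragged towards the scale's -y (right as seen from the robot), which turns the dial card clockwise seen from above by 0.65 times the wheel's angle; +y gives anticlockwise. 20 mm of drag without slip = 0.48 rad of the card. Turning takes about 2 N at the rim; 4 to 6 N of downward touch drags it without slip. It stays where it is left.
- wheel_press (a joint): How far the sprung wheel is pressed into its slot: 0 free, 0.004 m at the stop. It yields under 1 N + 6 N per mm; over 0.0012 m (about 8 N) is too hard.
- jar_center (a point): Centre (half-way up) of the smaller glass jar with a steel lid: 56 mm in diameter, 72 mm high, upright, 0.2 to 0.4 kg. The other jar, 80 mm by 95 mm, is not needed; the two may have swapped places.
- platform_top (a point): Centre of the platform's upper face, 76 mm above the counter when empty; steel disc 124 mm in diameter. It sinks 1 mm per 0.7 N of load, and the needle turns clockwise with it by 0.15 rad per mm.
- platform (a joint): How far the platform is pressed down: 0 empty, 0.003 to 0.0055 m with the jar, 0.016 m at the stop; beyond 0.0135 m it is overloaded.
- dial_center (a point): Axis of the dial (flat, facing up, 85 mm across, within a steel rim 12 mm high), about which both the needle and the dial card turn.
- needle_tip (a point): Tip of the dark needle, 36 mm from the dial's axis. It lies 1 to 10 mm above the card. At no load it points to the scale's +x; with load it turns clockwise seen from above.
- zero_mark (a point): Middle of the zero mark, a broad black wedge printed on the paper dial card, 36 mm from the dial's axis (the other ticks are thin lines). It turns with the card, which the thumbwheel drives (and sinks with the wheel while that is pressed).
- big_jar: Larger lidded glass jar, 80 mm in diameter, 95 mm high (origin under its centre); leave it alone.
- mug: White mug, 80 mm by 90 mm; leave it alone.
- soap_bottle: Clear pump bottle, 66 mm by 195 mm; leave it alone.
- bowl: Blue bowl, 110 mm by 45 mm; leave it alone.
- spoon: Wooden spoon, 220 mm long, lying beside the bowl; leave it alone.
- shaker: White salt shaker, 42 mm by 66 mm; leave it alone.
- oil_bottle: Green glass bottle, 56 mm by 190 mm; leave it alone.
- jar: The smaller jar (as jar_center); origin under its centre.
Things that resemble listed ones, but are neither listed nor needed, are in the scene too. Leave any blue or yellow look-alike of the jar alone.

How it is judged:
By the outcome, as a careful person would: the job done as asked, in the order asked, and still so for the second after the job is handed in, with the robot touching nothing.
It also fails if it takes over 58 s, if anything falls off the work surface, if the arm or the gripper's body presses on something with over 40 N, if the wrist force passes 120 N, or if a joint passes its speed limit or range.

## Robot

A 6-joint arm with a two-finger parallel gripper is mounted at the origin on the work surface. World frame = base frame: x ahead of the robot, y to its left, z up, the work surface at z = 0. Lengths are in m, angles in rad, forces in N, time in s.
With the tool pointing down it reaches from about 0.35 to 0.775 m from the base axis. Payload 5.5 kg.
Tool frame: the origin (TCP) lies at the very end of the fingers, on their centre line; the grasp point (between the pads) lies 19 mm behind it; z points along the fingers, y is the line along which they close (so a half turn about z gives the same grasp; the last joint's range is limited). The gripper opens to 85 mm and grips with 20 to 120 N. Pads are 22 mm wide; open, the fingers measure 114 mm over their backs; the gripper's body (76 mm by 85 mm) begins 54 mm behind the grasp point. The pads swing forward as they close: fully open they stand 13 mm farther back than shut.
Start: joints at [-1.451, 0.313, 0.046, 1.304, 0, 1.431], TCP at [0.148, -0.556, 0.231] pointing down, gripper open.
Joint ranges: [-2.76, 2.76], [-0.86, 1.69], [-1.03, 1.26], [-2.2, 2.34], [-1.47, 1.5], [-3.14, 3.14]. Speed limits (rad/s): [2.57, 2.57, 3.14, 3.14, 3.14, 3.14].

## Interface

Orientations are given as a unit quaternion [w, x, y, z].
In Python, from cell import manip, optics gives the robot as it stands.
- The arm moves only by the tool drive_tool, never from a script. Its argument "increments" is a list of rows, each a list of 6 numbers: the shift along the world's x, y, z in cm, then the turn, a rotation vector about the world's x, y, z in rad. In form: [[tx, ty, tz, rx, ry, rz], ...]. A call has 1 to 8 rows; each row is the pose to reach, as a shift and turn from the pose commanded when the call began; what a row does not reach only later rows make up. A row lasts 1/8 s, in which the tool goes at most 62.5 mm and 10.7 degrees, less where a joint would pass 70% of its speed; a pose out of reach is approached as far as the arm can. A call with a gripper value outside its range is refused whole. "claw" is the gripper command: -1 is fully open, 1 is shut, values between are in proportion, set as the call begins (left out, the last holds). The fingers move at their own pace and stop on an object; "grip_force" is the grip in N (left out, the last holds). Time passes only in rows, so rows that repeat a pose let the fingers close. It gives the time, the measured TCP pose, the force, the opening and the grip force at its end, in the units of the state.
- manip.get_obs(): the state, without advancing time (a new reading comes with each control period).
- optics.camera(name): name is "side" or "top"; returns the picture (400x640x3 uint8, red, green, blue); there is no depth.
- optics.camera_info(name): a dict with "K" (3x3 intrinsics, pixels), "T" (4x4, takes a point from camera to world coordinates). Camera axes: x right, y down, z forward; pixel columns grow to the right and rows downward; lengths in m; the calibration is good to about 2 mm. A picture is of the moment at which its call begins. camera_info takes no time and is no camera call.
- manip.hand_in(): hands the job in; it is judged then, once.
The state is a dict: "clock": time; "joint_pos": joint angles; "joint_velocities": joint speeds; "joint_torque": joint torques, N m; "eef_pos": TCP position; "ee_rot": TCP orientation; "force": force on the tool from outside, world axes, zero at the start; "ft_torque": the same for the moment, N m; "gripper_width": finger opening in m; "grasp_force": force on a finger pad.
Only numpy, scipy, OpenCV 4.12 (cv2) and the standard library are available. Lean on these libraries where they do the work, as an engineer would, in place of code of your own. Each camera call takes 0.05 s, during which the arm holds its last target. There are 200 camera calls.

## Working session

There is one attempt and no reset: what is moved stays moved. The work goes in short steps, Python scripts to look and compute and a tool call to move; the robot and the scene stay as the last step left them, time stands still between calls to the robot, and variables do not carry over. Pictures are saved under pics/ and viewed, at most 10 in all, crops included, and the job is handed in when it is done.

Besides the shell and the picture viewer there is one more tool, called after "Call:" by a JSON object that holds its "fn" and its "kwargs", one argument or row to a line. drive_tool: Moves the arm, as the interface text tells. Its arguments: {"type":"object","properties":{"increments":{"type":"array"},"claw":{"type":"number"},"grip_force":{"type":"number"}},"required":["increments"]}

```bash
mkdir -p pics; python3 - <<'E'
from cell import manip, optics
import cv2
for n in("top","side"):
    cv2.imwrite(f"pics/{n}0.png",optics.camera(n)[:,:,::-1]); i=optics.camera_info(n); print(n,i["K"],i["T"])
print(manip.get_obs())
E
```

```text
top [[393.57195786   0.         326.06154304]
 [  0.         393.57195786 200.30941236]
 [  0.           0.           1.        ]] [[ 0.01478758 -0.99796357  0.06204876  0.50482503]
 [-0.99980407 -0.01557446 -0.01221718  0.01069499]
 [ 0.01315867 -0.06185594 -0.99799834  1.10447414]
 [ 0.          0.          0.          1.        ]]
side [[447.46541379   0.         322.85798709]
 [  0.         447.46541379 205.27472692]
 [  0.           0.           1.        ]] [[-0.94525056 -0.21204978  0.24806504  0.257516  ]
 [-0.32612272  0.64185814 -0.69401881  0.94367894]
 [-0.01205603 -0.73692131 -0.67587101  0.99161124]
 [ 0.          0.          0.          1.        ]]
{'clock': 0.1, 'joint_pos': array([-1.45063490e+00,  3.13915624e-01,  4.51097960e-02,  1.30358801e+00,
       -1.10945072e-05,  1.43119354e+00]), 'joint_velocities': array([-8.20124264e-04, -2.42345252e-03,  4.18701114e-03, -1.15568083e-03,
       -9.50335275e-05,  4.33073018e-04]), 'joint_torque': array([ 1.85337478e-03, -4.81725776e+01,  2.99242920e+01,  1.27964621e-02,
       -1.16492711e-04,  1.75115730e-05]), 'eef_pos': array([ 0.14762271, -0.55526989,  0.23051057]), 'ee_rot': array([-7.98770211e-04,  9.91576853e-01,  1.29517208e-01,  2.21731940e-06]), 'force': array([0.61812086, 0.43477968, 0.4372221 ]), 'ft_torque': array([0.03065319, 0.09385326, 0.00229377]), 'grasp_force': 0.0, 'gripper_width': 0.08503673395218814}
```

View pics/top0.png

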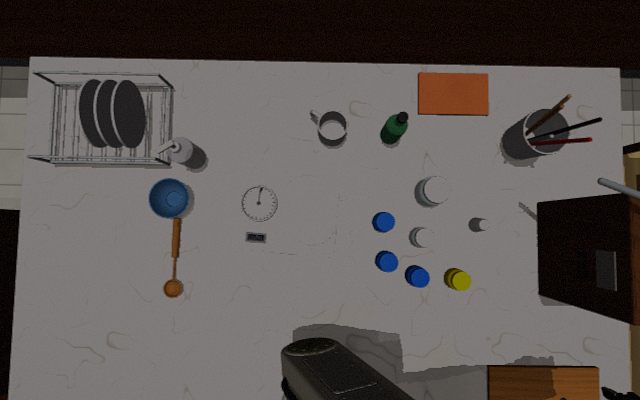

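View pics/side0.png

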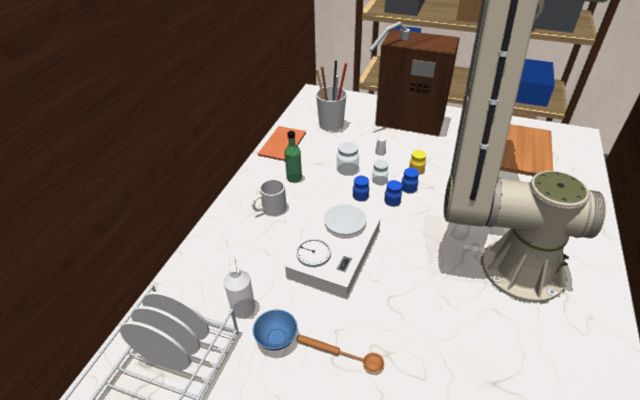

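The top view shows the larger white-lidded jar at (433,190) and the smaller at (420,237). The blue and yellow look-alikes are at (384,222), (387,261), (417,276) and (458,280). The dial is at (259,203) and the slot at (256,237). The small jar is the glass one with a steel lid at (420,237), or (380,171) in the side view. I'll confirm it in an enlarged crop.

```bash
cat > h.py <<'E'
from cell import manip, optics
import cv2, numpy as np
def world(n,u,v,z):
    i=optics.camera_info(n);T=i["T"];d=T[:3,:3]@np.linalg.solve(i["K"],[u,v,1.]);return T[:3,3]+d*(z-T[2,3])/d[2]
def pix(n,p):
    i=optics.camera_info(n);T=i["T"];q=i["K"]@(T[:3,:3].T@(np.asarray(p)-T[:3,3]));return q[:2]/q[2]
E
python3 - <<'E'
from h import *
t=cv2.imread("pics/top0.png");s=cv2.imread("pics/side0.png")
f=lambda im,u,v,w,h,k:cv2.convertScaleAbs(cv2.resize(im[v:v+h,u:u+w],None,fx=k,fy=k,interpolation=cv2.INTER_CUBIC),alpha=1.3)
a=f(t,220,170,240,110,3.3333)[:,:800]; b=f(s,280,140,160,50,5)
c=np.vstack([a[:,:800],b[:220,:800]])
cv2.imwrite("pics/c0.png",c[:600]);print(c.shape)
d=world("top",259.5,203,.062);w=world("top",256,237.5,.06);print(d,w,d-w, np.linalg.norm((d-w)[:2]))
print("small",world("top",419,237,.072),world("side",380,165,.072),"big",world("top",435,190,.095))
print("plat side",world("side",345,220,.076),"dial side",world("side",313,252,.062),"slot side",world("side",344.5,264,.058))
E
```

```text
(587, 800, 3)
[0.55975444 0.17401272 0.062     ] [0.46861129 0.18123754 0.06      ] [ 0.09114315 -0.00722482  0.002     ] 0.09142905318753669
small [ 0.4764568 -0.2470102  0.072    ] [ 0.47789315 -0.25035381  0.072     ] big [ 0.59866402 -0.28271941  0.095     ]
plat side [0.51141979 0.0433353  0.076     ] dial side [0.5623154  0.17804547 0.062     ] slot side [0.46824894 0.18831243 0.058     ]
```

View pics/c0.png

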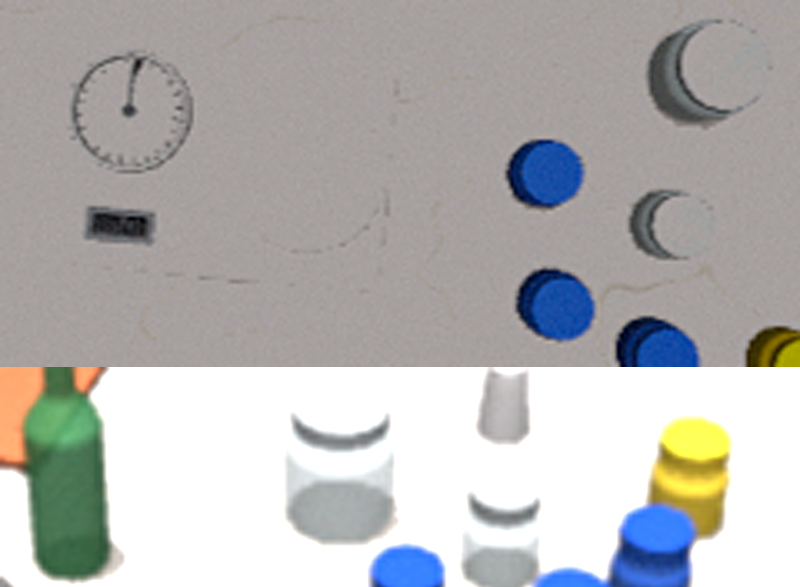

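Confirmed: the glass jar with the steel lid is the smaller one, with its lid near (424.5,237.5) in the top view. I'll fit the scale pose and overlay the model outlines on the images as a check.

```bash
cat > fit.py <<'E'
from h import *
from scipy.optimize import least_squares
ims={n:cv2.imread(f"pics/{n}0.png") for n in("top","side")}
def blob(n,u,v,r,th):
    g=ims[n][v-r:v+r,u-r:u+r].min(2).astype(float);w=np.clip(th-g,0,None)
    k,l,st,c=cv2.connectedComponentsWithStats((w>0).astype(np.uint8));j=1+np.argmax(st[1:,4]);w=w*(l==j)
    y,x=np.mgrid[:2*r,:2*r];return np.array([(w*x).sum()/w.sum()+u-r,(w*y).sum()/w.sum()+v-r]),st[j]
obs=[("top",(256,237),12,80,(-.055,.07,.058)),("side",(344,264),12,90,(-.055,.07,.058))]
O=[]
for n,(u,v),r,th,p in obs:
    c,st=blob(n,u,v,r,th);print(n,c,st);O.append((n,c,p))
O+= [("top",np.array([259.4,203.6]),(.036,.07,.062)),("side",np.array([313.3,252.3]),(.036,.07,.064)),("side",np.array([345,220.]),(0,-.075,.076))]
def P(q,p): c,s=np.cos(q[2]),np.sin(q[2]);return np.array([q[0]+c*p[0]-s*p[1],q[1]+s*p[0]+c*p[1],p[2]])
R=least_squares(lambda q:np.concatenate([pix(n,P(q,p))-c for n,c,p in O]),[.52,.11,-.05])
q=R.x;print(q,R.fun.round(1))
for k,p in dict(plat=(0,-.075,.076),wheel=(-.055,.07,.062),dial=(.036,.07,.06)).items():print(k,P(q,p))
def fitjar(tp,sp,z): 
    return least_squares(lambda x:np.concatenate([pix("top",[*x,z])-tp,pix("side",[*x,z])-sp]),[.48,-.25])
print([world("side",380,179.6,.003),world("top",424.5,237.5,.072)])
th=np.linspace(0,2*np.pi,60)
def draw(n,pts,col): cv2.polylines(S[n],[np.int32([(np.array(pix(n,x))-off[n]+.5)*k for x in pts])],True,col,1)
k=5;off={"top":np.array([220,165]),"side":np.array([280,200])};S={}
sz={"top":(160,60),"side":(160,60)};S={}
for n in ims:
    a,b=off[n];im=ims[n][b:b+sz[n][1],a:a+sz[n][0]]
    S[n]=cv2.resize(cv2.normalize(im,None,0,255,cv2.NORM_MINMAX),None,fx=k,fy=k,interpolation=cv2.INTER_CUBIC)
    draw(n,[P(q,(.062*np.cos(t),-.075+.062*np.sin(t),.076)) for t in th],(0,0,255))
    draw(n,[P(q,(.036+.0425*np.cos(t),.07+.0425*np.sin(t),.067)) for t in th],(0,0,255))
    draw(n,[P(q,(a,b,.055)) for a,b in((-.09,-.14),(.09,-.14),(.09,.14),(-.09,.14))],(255,0,0))
    draw(n,[P(q,(-.055+a,.07+b,.055)) for a,b in((-.008,-.022),(.008,-.022),(.008,.022),(-.008,.022))],(0,255,0))
cv2.imwrite("pics/ov.png",np.vstack([S["top"],S["side"]]))
E
python3 fit.py
```

```text
top [255.45276096 236.90882407] [  2   7  20  10 157]
side [344.24848024 263.60410334] [ 7  7 10 11 55]
[ 0.51832464  0.11095649 -0.08398021] [-0.9  0.2  0.2 -0.5 -1.3 -0.7  0.5 -0.7  0.5 -1.7]
plat [0.51203352 0.0362208  0.076     ]
wheel [0.46939018 0.18532327 0.062     ]
dial [0.56006947 0.17769005 0.06      ]
[array([ 0.47468997, -0.25875071,  0.003     ]), array([ 0.47535878, -0.26147534,  0.072     ])]
```

View pics/ov.png

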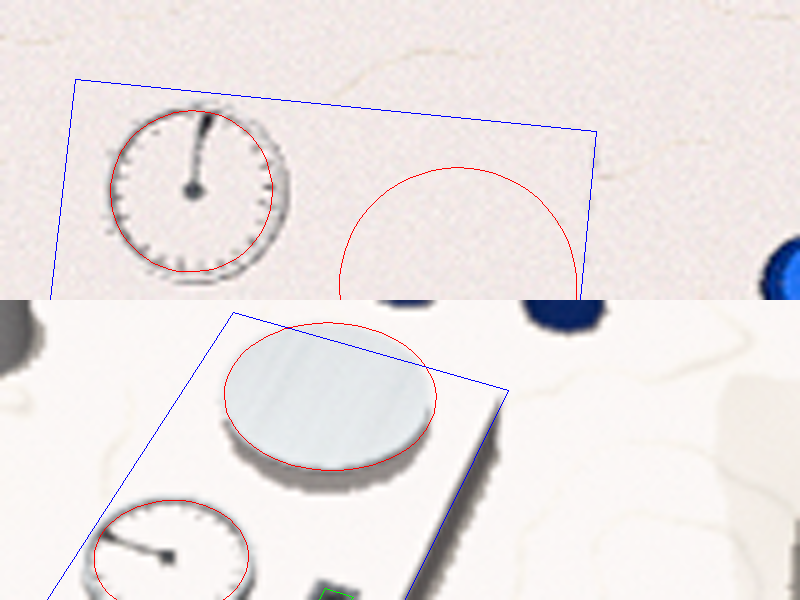

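The overlay agrees to about 1 px in the side view (platform, and slot at (344,264)). The scale yaw is about -0.084, with the platform at (0.512,0.037). Both cameras put the jar at (0.475,-0.260), so I'll move above it.

Call:
{"fn": "drive_tool", "kwargs": {
  "increments": [
    [16,15,0,0,0,0],
    [32.7,29.5,-4,0,0,0],
    [32.7,29.5,-8,0,0,0],
    [32.7,29.5,-8,0,0,0],
    [32.7,29.5,-8,0,0,0],
    [32.7,29.5,-8,0,0,0],
    [32.7,29.5,-8,0,0,0],
    [32.7,29.5,-8,0,0,0]
  ],
  "claw": -1,
  "grip_force": 25
}}

```text
clock: 1.1
eef_pos: [0.476, -0.2574, 0.1498]
ee_rot: [-0.001, 0.991, 0.132, -0.001]
force: [-0.2, -0.4, -0.2]
gripper_width: 0.0848
grasp_force: 0.0
```

```bash
python3 - <<'E'
from h import *
o=manip.get_obs();print(o["clock"],o["joint_pos"].round(3),o["eef_pos"],o["force"])
cv2.imwrite("pics/s1.png",cv2.resize(optics.camera("side")[90:230,260:460,::-1],None,fx=4,fy=4,interpolation=cv2.INTER_CUBIC))
E
```

```text
1.1 [-0.644  0.288 -0.192  1.093  0.     2.232] [ 0.47598014 -0.25743834  0.14979977] [-0.19450641 -0.41222219 -0.24203569]
```

View pics/s1.png

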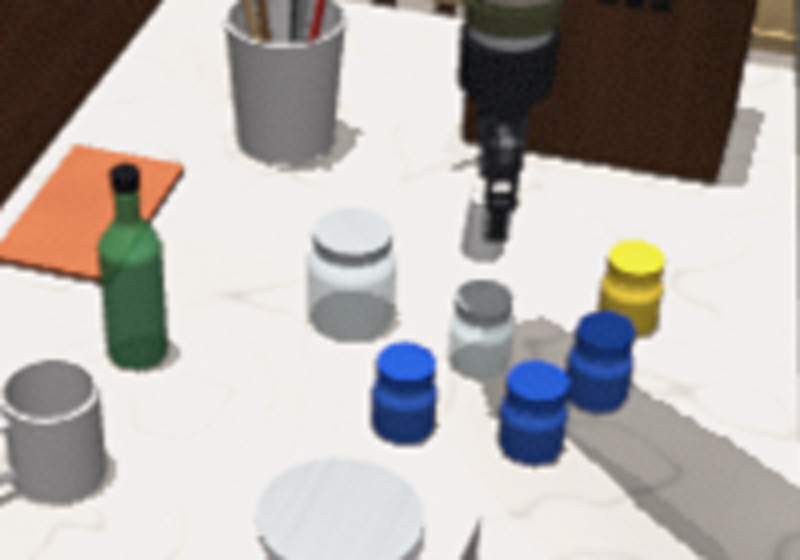

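The crop shows the small jar at (481,330), its lid top at (483,296), and the gripper's fingers clear of the neighbours. I'll descend and close.

Call:
{"fn": "drive_tool", "kwargs": {
  "increments": [
    [0,0,-5,0,0,0],
    [0,0,-9,0,0,0],
    [0,0,-12.8,0,0,0],
    [0,0,-12.8,0,0,0],
    [0,0,-12.8,0,0,0]
  ],
  "claw": -1
}}

```text
clock: 1.78
eef_pos: [0.4749, -0.2621, 0.0246]
ee_rot: [0.001, 0.992, 0.129, 0.0]
force: [-0.2, 0.5, -0.6]
gripper_width: 0.0852
grasp_force: 0.0
```

Call:
{"fn": "drive_tool", "kwargs": {
  "increments": [
    [0,0,0,0,0,0],
    [0,0,0,0,0,0],
    [0,0,0,0,0,0],
    [0,0,0,0,0,0],
    [0,0,0,0,0,0],
    [0,0,0,0,0,0],
    [0,0,0,0,0,0],
    [0,0,0,0,0,0]
  ],
  "claw": 1,
  "grip_force": 30
}}

```text
clock: 2.78
eef_pos: [0.4758, -0.262, 0.0254]
ee_rot: [0.002, 0.992, 0.129, 0.001]
force: [-1.6, -0.1, 6.9]
gripper_width: 0.0547
grasp_force: 30.7
```

Call:
{"fn": "drive_tool", "kwargs": {
  "increments": [
    [0,0,1,0,0,0],
    [0,0,3,0,0,0],
    [0,0,6,0,0,0],
    [0,0,10,0,0,0],
    [0,0,14,0,0,0],
    [0,0,14,0,0,0],
    [0,0,14,0,0,0],
    [0,0,14,0,0,0]
  ]
}}

```text
clock: 3.78
eef_pos: [0.4736, -0.2599, 0.1615]
ee_rot: [-0.001, 0.992, 0.13, -0.001]
force: [-0.6, 0.0, -3.2]
gripper_width: 0.0547
grasp_force: 32.8
```

Call:
{"fn": "drive_tool", "kwargs": {
  "increments": [
    [0.5,4,0,0,0,0.08],
    [1,8,0,0,0,0.16],
    [1.5,12,0,0,0,0.24],
    [2,16,0,0,0,0.32],
    [2.5,20,0,0,0,0.4],
    [3,24,0,0,0,0.5],
    [3.5,28,0,0,0,0.6],
    [3.7,29.7,0,0,0,0.6]
  ]
}}

```text
clock: 4.78
eef_pos: [0.5107, 0.0382, 0.1619]
ee_rot: [-0.001, 0.909, 0.418, -0.001]
force: [-0.5, 0.1, -2.7]
gripper_width: 0.0548
grasp_force: 32.9
```

Call:
{"fn": "drive_tool", "kwargs": {
  "increments": [
    [0,0,0,0,0,0],
    [0,0,-1,0,0,0],
    [0,0,-2,0,0,0],
    [0,0,-3,0,0,0],
    [0,0,-4,0,0,0],
    [0,0,-4.5,0,0,0],
    [0,0,-4.5,0,0,0]
  ]
}}

```text
clock: 5.65
eef_pos: [0.5114, 0.0362, 0.1179]
ee_rot: [-0.0, 0.909, 0.417, -0.0]
force: [-0.3, 0.3, -3.0]
gripper_width: 0.0541
grasp_force: 32.9
```

```bash
python3 - <<'E'
from h import *
o=manip.get_obs();print(o["clock"],o["joint_pos"].round(3),o["eef_pos"],o["force"])
a=optics.camera("side")[130:290,260:420,::-1];b=optics.camera("top")[150:270,210:370,::-1]
r=lambda x:cv2.resize(x,None,fx=2.5,fy=2.5,interpolation=cv2.INTER_CUBIC)
b=np.vstack([b,np.zeros((40,160,3),np.uint8)])
cv2.imwrite("pics/s2.png",np.hstack([r(a),r(b)]))
E
```

```text
5.65 [-0.086  0.259 -0.316  0.997 -0.     2.196] [0.51141924 0.03621126 0.1178926 ] [-0.25219805  0.34996006 -3.04112598]
```

View pics/s2.png

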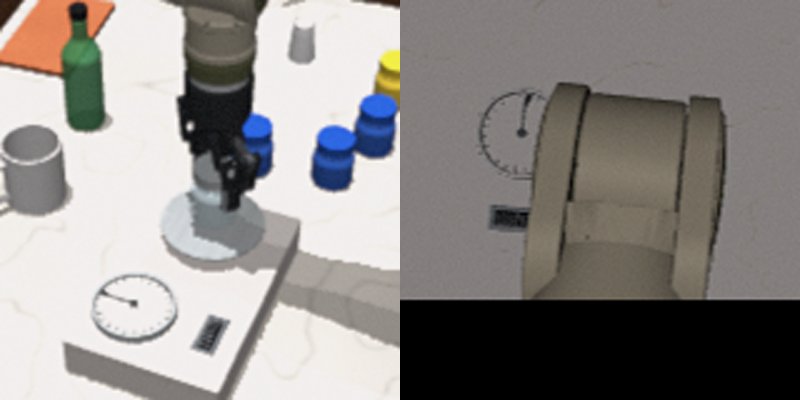

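The side crop shows the jar hanging over the platform, about centred at (212,222). I'll lower it gently and watch the force.

Call:
{"fn": "drive_tool", "kwargs": {
  "increments": [
    [0,0,-0.4,0,0,0],
    [0,0,-0.8,0,0,0],
    [0,0,-1.1,0,0,0],
    [0,0,-1.3,0,0,0],
    [0,0,-1.5,0,0,0],
    [0,0,-1.6,0,0,0],
    [0,0,-1.7,0,0,0],
    [0,0,-1.7,0,0,0]
  ]
}}

```text
clock: 6.75
eef_pos: [0.5117, 0.0362, 0.1013]
ee_rot: [0.0, 0.909, 0.417, 0.0]
force: [0.1, -0.6, -2.9]
gripper_width: 0.0545
grasp_force: 32.9
```

Call:
{"fn": "drive_tool", "kwargs": {
  "increments": [
    [0,0,-0.05,0,0,0],
    [0,0,-0.1,0,0,0],
    [0,0,-0.15,0,0,0],
    [0,0,-0.2,0,0,0],
    [0,0,-0.2,0,0,0],
    [0,0,-0.2,0,0,0]
  ]
}}

```text
clock: 7.5
eef_pos: [0.5117, 0.0362, 0.0994]
ee_rot: [0.0, 0.909, 0.417, 0.0]
force: [0.2, -0.1, -1.8]
gripper_width: 0.0545
grasp_force: 33.0
```

Call:
{"fn": "drive_tool", "kwargs": {
  "increments": [
    [0,0,-0.05,0,0,0],
    [0,0,-0.1,0,0,0],
    [0,0,-0.15,0,0,0],
    [0,0,-0.2,0,0,0],
    [0,0,-0.25,0,0,0],
    [0,0,-0.25,0,0,0],
    [0,0,-0.25,0,0,0]
  ]
}}

```text
clock: 8.38
eef_pos: [0.5117, 0.0363, 0.0969]
ee_rot: [0.0, 0.909, 0.417, 0.0]
force: [-0.8, -0.0, 0.4]
gripper_width: 0.0544
grasp_force: 33.2
```

Call:
{"fn": "drive_tool", "kwargs": {
  "increments": [
    [0,0,0,0,0,0],
    [0,0,0,0,0,0],
    [0,0,0,0,0,0],
    [0,0,0,0,0,0],
    [0,0,0,0,0,0]
  ],
  "claw": -1,
  "grip_force": 20
}}

```text
clock: 9.0
eef_pos: [0.5117, 0.0362, 0.0968]
ee_rot: [0.0, 0.909, 0.417, 0.0]
force: [-0.5, 0.9, -1.1]
gripper_width: 0.0853
grasp_force: 0.0
```

Call:
{"fn": "drive_tool", "kwargs": {
  "increments": [
    [0,0,1,0,0,0],
    [0,0,4,0,0,0],
    [0,0,8,0,0,0],
    [0,0,12,0,0,0],
    [0,0,13,0,0,0],
    [0,0,13,0,0,0]
  ]
}}

```text
clock: 9.75
eef_pos: [0.5121, 0.0362, 0.2276]
ee_rot: [0.0, 0.909, 0.417, 0.001]
force: [0.5, -0.5, 0.9]
gripper_width: 0.0855
grasp_force: 0.0
```

Call:
{"fn": "drive_tool", "kwargs": {
  "increments": [
    [-1,3,0,0,0,0.1],
    [-2,7,0,0,0,0.2],
    [-3,10,0,0,0,0.3],
    [-4.3,13,0,0,0,0.4],
    [-4.3,14.9,-4,0,0,0.5],
    [-4.3,14.9,-8,0,0,0.627],
    [-4.3,14.9,-11,0,0,0.627],
    [-4.3,14.9,-11,0,0,0.627]
  ],
  "claw": 1
}}

```text
clock: 10.75
eef_pos: [0.4653, 0.1846, 0.1133]
ee_rot: [-0.002, 0.736, 0.677, -0.003]
force: [-1.0, 0.1, 0.5]
gripper_width: -0.0003
grasp_force: 0.0
```

```bash
python3 - <<'E'
from h import *
o=manip.get_obs();print(o["clock"],o["joint_pos"].round(3),o["eef_pos"],o["ee_rot"],o["force"],o["gripper_width"])
A=optics.camera("side")[:,:,::-1];B=optics.camera("top")[:,:,::-1];cv2.imwrite("pics/A1.png",A);cv2.imwrite("pics/B1.png",B)
r=lambda x,k:cv2.resize(x,None,fx=k,fy=k,interpolation=cv2.INTER_CUBIC)
cv2.imwrite("pics/s3.png",np.hstack([r(A[170:300,280:380],4),cv2.convertScaleAbs(r(B[170:300,240:340],4),alpha=1.3)]))
E
```

```text
10.75 [ 0.217  0.247 -0.344  0.988 -0.     1.872] [0.46531543 0.18458298 0.11325558] [-0.00198033  0.73613517  0.67682271 -0.00347949] [-0.99778516  0.09393123  0.52616188] -0.00026259458372781744
```

View pics/s3.png

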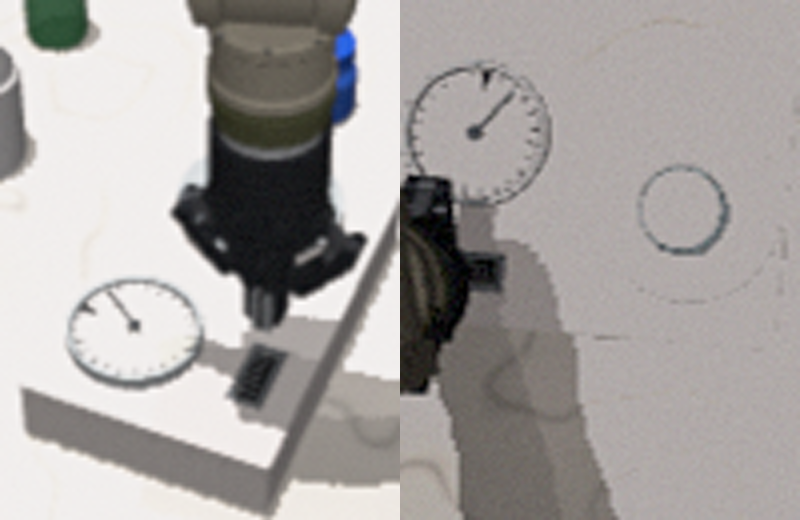

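The top crop shows the jar's lid centred at (683,210), within the platform circle centred at about (688,207). The dial hub is at (475,132), the needle tip at (515,92) and the zero mark wedge at (487,76). The card must turn about 33° clockwise, which is about 24 mm of drag toward -y. The side crop shows the closed fingertip at (265,320), above the slot at (258,375). Next I'll find the crown by touch.

Call:
{"fn": "drive_tool", "kwargs": {
  "increments": [
    [0,0.3,-1,0,0,0],
    [0,0.6,-2,0,0,0],
    [0,0.6,-3,0,0,0],
    [0,0.6,-4,0,0,0],
    [0,0.6,-4.2,0,0,0],
    [0,0.6,-4.2,0,0,0],
    [0,0.6,-4.2,0,0,0],
    [0,0.6,-4.2,0,0,0]
  ]
}}

```text
clock: 11.85
eef_pos: [0.469, 0.1913, 0.0752]
ee_rot: [0.0, 0.736, 0.677, 0.0]
force: [-0.2, 0.3, -0.2]
gripper_width: -0.0
grasp_force: 0.0
```

```bash
python3 - <<'E'
from h import *
for i in range(5):
    o=manip.get_obs();print(o["clock"],o["eef_pos"].round(4),o["force"].round(2)); optics.camera("top")
E
```

```text
11.85 [0.469  0.1913 0.0752] [-0.16  0.27 -0.19]
11.9 [0.469  0.1913 0.0751] [ 0.57 -0.57 -0.09]
11.95 [0.4689 0.1913 0.0751] [-0.31  0.62  0.82]
12.0 [0.4688 0.1913 0.075 ] [ 0.85 -0.   -0.11]
12.05 [0.4688 0.1913 0.075 ] [ 0.21  0.16 -0.29]
```

Call:
{"fn": "drive_tool", "kwargs": {
  "increments": [
    [0,0,-0.3,0,0,0],
    [0,0,-0.6,0,0,0],
    [0,0,-0.8,0,0,0],
    [0,0,-0.8,0,0,0]
  ]
}}

```text
clock: 12.6
eef_pos: [0.4684, 0.1912, 0.0665]
ee_rot: [-0.0, 0.736, 0.677, -0.0]
force: [-0.4, -0.4, -0.6]
gripper_width: 0.0001
grasp_force: 0.0
```

Call:
{"fn": "drive_tool", "kwargs": {
  "increments": [
    [0,0,-0.05,0,0,0],
    [0,0,-0.1,0,0,0],
    [0,0,-0.1,0,0,0]
  ]
}}

```text
clock: 12.98
eef_pos: [0.4687, 0.1912, 0.0658]
ee_rot: [0.0, 0.736, 0.677, 0.0]
force: [0.1, 0.3, 0.0]
gripper_width: -0.0001
grasp_force: 0.0
```

Call:
{"fn": "drive_tool", "kwargs": {
  "increments": [
    [0,0,-0.05,0,0,0],
    [0,0,-0.1,0,0,0],
    [0,0,-0.1,0,0,0]
  ]
}}

```text
clock: 13.35
eef_pos: [0.4687, 0.1912, 0.0648]
ee_rot: [0.0, 0.736, 0.677, -0.0]
force: [0.5, -1.8, -0.9]
gripper_width: -0.0
grasp_force: 0.0
```

Next, steps of 0.5 mm, one call at a time.

Call:
{"fn": "drive_tool", "kwargs": {
  "increments": [
    [0,0,-0.05,0,0,0],
    [0,0,-0.05,0,0,0]
  ]
}}

```text
clock: 13.6
eef_pos: [0.4687, 0.1913, 0.0644]
ee_rot: [0.0, 0.736, 0.677, 0.0]
force: [-0.5, -0.8, 0.4]
gripper_width: 0.0003
grasp_force: 0.3
```

Call:
{"fn": "drive_tool", "kwargs": {
  "increments": [
    [0,0,-0.05,0,0,0],
    [0,0,-0.05,0,0,0]
  ]
}}

```text
clock: 13.85
eef_pos: [0.4688, 0.1913, 0.064]
ee_rot: [0.0, 0.736, 0.677, 0.0]
force: [-1.0, 0.6, 2.6]
gripper_width: -0.0001
grasp_force: 1.3
```

Call:
{"fn": "drive_tool", "kwargs": {
  "increments": [
    [0,0,-0.05,0,0,0],
    [0,0,-0.05,0,0,0]
  ]
}}

```text
clock: 14.1
eef_pos: [0.4688, 0.1913, 0.0636]
ee_rot: [0.0, 0.736, 0.677, 0.0]
force: [-0.9, -0.1, 5.6]
gripper_width: 0.0004
grasp_force: 2.4
```

Call:
{"fn": "drive_tool", "kwargs": {
  "increments": [
    [-0.02,-0.2,0,0,0,0],
    [-0.03,-0.4,0,0,0,0],
    [-0.05,-0.6,0,0,0,0],
    [-0.07,-0.8,0,0,0,0]
  ]
}}

```text
clock: 14.6
eef_pos: [0.4682, 0.1835, 0.0635]
ee_rot: [-0.0, 0.736, 0.677, 0.001]
force: [-1.3, 1.5, 5.5]
gripper_width: 0.0001
grasp_force: 2.6
```

```bash
cat > look.py <<'E'
from h import *
import sys
F=[]
for i in range(4):
    B=optics.camera("top");o=manip.get_obs();F.append(o["force"])
print(o["clock"],o["eef_pos"].round(4),np.mean(F,0).round(2))
B=B[:,:,::-1];cv2.imwrite(f"pics/B{sys.argv[1]}.png",B)
k=8;x0,y0=239,183
c=cv2.convertScaleAbs(cv2.resize(B[y0:y0+42,x0:x0+42],None,fx=k,fy=k,interpolation=cv2.INTER_CUBIC),alpha=1.3)
cv2.imwrite(f"pics/d{sys.argv[1]}.png",c)
# dark profile by angle (cw from image up) at tip radius, about hub
g=B.min(2).astype(np.float32);h=np.array([float(sys.argv[2]),float(sys.argv[3])])
P=cv2.warpPolar(cv2.getRectSubPix(g,(61,61),tuple(h)),(20,360),(30,30),20,cv2.INTER_CUBIC)
for r in((5,9),(10,12),(13,15)):
    p=np.roll(P[:,r[0]:r[1]+1].mean(1),90)[:90]
    print(r," ".join(f"{v:.0f}" for v in p[::3]))
E
python3 look.py 2 258.75 203
```

```text
14.8 [0.4682 0.1834 0.0635] [-0.92  1.6   5.48]
(5, 9) 129 129 129 129 129 129 129 129 128 123 114 100 84 76 81 97 114 125 129 130 130 130 130 129 128 128 128 128 129 129
(10, 12) 129 130 130 131 126 119 113 119 128 131 130 125 106 77 68 93 122 131 130 129 128 128 127 128 128 129 129 128 127 128
(13, 15) 130 126 123 123 119 85 48 47 83 119 132 123 111 107 107 115 124 128 129 130 129 121 109 122 131 129 125 114 119 129
```

Call:
{"fn": "drive_tool", "kwargs": {
  "increments": [
    [-0.02,-0.2,0,0,0,0],
    [-0.03,-0.4,0,0,0,0],
    [-0.05,-0.6,0,0,0,0],
    [-0.05,-0.6,0,0,0,0]
  ]
}}

```text
clock: 15.3
eef_pos: [0.4678, 0.1774, 0.0636]
ee_rot: [-0.0, 0.736, 0.677, 0.0]
force: [-1.1, 1.9, 5.2]
gripper_width: -0.0002
grasp_force: 2.6
```

```bash
python3 look.py 3 258.75 203
```

```text
15.5 [0.4678 0.1774 0.0636] [-0.62  1.87  5.25]
(5, 9) 129 128 128 128 128 129 130 130 128 123 113 99 84 75 80 96 113 124 129 130 130 130 129 128 128 128 129 129 129 129
(10, 12) 129 128 129 129 129 129 131 129 122 113 113 118 107 78 69 94 122 132 130 128 128 128 129 129 128 127 127 128 129 129
(13, 15) 121 127 130 127 123 126 129 118 86 51 55 94 121 108 83 95 126 132 123 109 112 128 127 126 126 124 127 127 125 116
```

Call:
{"fn": "drive_tool", "kwargs": {
  "increments": [
    [-0.05,-0.6,0.3,0,0,0],
    [-0.05,-0.6,0.6,0,0,0],
    [0,0,0.6,0,0,0],
    [0.06,0.8,0.6,0,0,0],
    [0.06,0.8,0.3,0,0,0],
    [0.06,0.8,0.15,0,0,0],
    [0.06,0.8,0.1,0,0,0],
    [0.06,0.8,0.1,0,0,0]
  ]
}}

```text
clock: 16.5
eef_pos: [0.4679, 0.1853, 0.0643]
ee_rot: [-0.0, 0.736, 0.677, -0.0]
force: [-0.6, 2.2, 0.8]
gripper_width: -0.0
grasp_force: 0.6
```

Call:
{"fn": "drive_tool", "kwargs": {
  "increments": [
    [0,0,-0.03,0,0,0],
    [0,0,-0.06,0,0,0],
    [0,0,-0.08,0,0,0],
    [0,0,-0.1,0,0,0],
    [0,0,-0.1,0,0,0]
  ]
}}

```text
clock: 17.12
eef_pos: [0.4681, 0.1853, 0.0635]
ee_rot: [0.0, 0.736, 0.677, 0.0]
force: [-2.2, 0.7, 4.8]
gripper_width: -0.0003
grasp_force: 2.7
```

Call:
{"fn": "drive_tool", "kwargs": {
  "increments": [
    [-0.02,-0.2,0,0,0,0],
    [-0.03,-0.4,0,0,0,0],
    [-0.05,-0.6,0,0,0,0],
    [-0.06,-0.7,0,0,0,0],
    [-0.06,-0.7,0,0,0,0]
  ]
}}

```text
clock: 17.75
eef_pos: [0.4675, 0.1786, 0.0636]
ee_rot: [-0.0, 0.736, 0.677, 0.0]
force: [-1.3, 1.7, 6.0]
gripper_width: 0.0
grasp_force: 2.5
```

```bash
python3 look.py 4 258.75 203; python3 - <<'E'
from h import *
# refine hub and compute needle direction by dark centroid, over B1 (needle clear of mark)
g=255-cv2.imread("pics/B1.png").min(2).astype(float)
i=g[198:208,253:264]-125;i[i<0]=0
print(i.round().astype(int))
k=[cv2.resize(cv2.convertScaleAbs(cv2.imread(f"pics/B{n}.png")[182:224,239:281],alpha=1.3),None,fx=9,fy=9,interpolation=cv2.INTER_CUBIC) for n in(1,4)]
cv2.imwrite("pics/cmp.png",np.hstack(k))
E
```

```text
17.95 [0.4676 0.1786 0.0636] [-2.09  1.39  5.  ]
(5, 9) 129 128 128 129 129 129 130 129 128 123 113 99 84 77 81 97 113 124 129 130 130 130 129 129 128 128 128 128 128 128
(10, 12) 128 128 129 129 129 129 128 128 129 131 130 120 93 67 69 96 123 132 129 128 128 129 129 129 128 127 128 129 128 128
(13, 15) 128 131 128 124 124 129 129 123 122 128 127 105 65 41 50 90 128 125 114 120 131 130 120 102 119 133 127 125 110 106
[[ 0  2  0  0  2  1  0  0  2 30 59]
 [ 1  1  0  1  0  1  1  0 30 69 25]
 [ 1  3  2  0  1  2  4 27 61 22  1]
 [ 1  0  1  1 21 46 53 62 25  0  1]
 [ 0  0  0 23 73 88 87 43  0  0  0]
 [ 1  2  0 21 72 83 84 59 18  0  0]
 [ 0  0  0  9 46 69 58 26  0  3  0]
 [ 4  0  2  0  5 12  5  0  0  1  4]
 [ 1  0  0  1  0  0  0  1  0  0  0]
 [ 0  1  1  0  0  2  0  0  1  0  0]]
```

View pics/cmp.png

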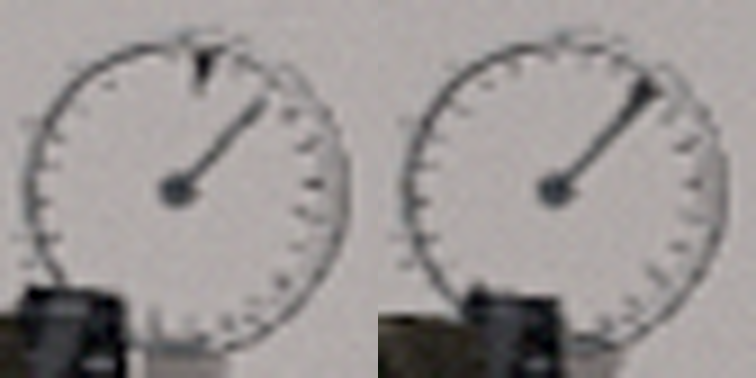

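The left panel (before) shows the wedge at (204,68) and the needle tip at (265,98). The right panel (now) shows the wedge at (645,88) on the needle's tip, nearly aligned. I'll compute the remaining offset from the marks, including the height parallax.

```bash
cat > fin.py <<'E'
from h import *
import sys
from scipy.optimize import least_squares
bg=130.
def cen(n,a0,a1,r0,r1,h=(258.4,202.7)):
    g=bg-cv2.imread(f"pics/B{n}.png").min(2).astype(float);y,x=np.mgrid[:400,:640]
    dx,dy=x-h[0],y-h[1];a=np.degrees(np.arctan2(dx,-dy));r=np.hypot(dx,dy)
    w=np.clip(g-12,0,None)*((a>a0)&(a<a1)&(r>r0)&(r<r1));return np.array([(w*x).sum(),(w*y).sum()])/w.sum()
H=np.array([258.4,202.7]);ang=lambda p,c=H:np.degrees(np.arctan2(p[0]-c[0],c[1]-p[1]))
M={n:cen(n,*a,10.5,16) for n,a in{1:(0,25),2:(8,32),3:(15,37)}.items()}
for n,p in M.items():print("mark",n,p.round(2),ang(p).round(1),np.hypot(*(p-H)).round(1))
for n,a in{1:(30,60),2:(33,60)}.items():
    p,q=cen(n,*a,4,8),cen(n,*a,8,12);print("needle",n,p.round(2),q.round(2),ang(q-p,np.zeros(2)).round(1),ang(q).round(1))
print("needle r4-9 now",ang(cen(4,25,60,4,9)));print("mark+tip",*(ang(cen(sys.argv[1] if len(sys.argv)>1 else 4,20,65,*r)).round(1) for r in((12,14),(13,16),(14,16.5))))
E
python3 fin.py
```

```text
mark 1 [260.98 188.81] 10.5 14.1
mark 2 [263.55 189.54] 21.4 14.1
mark 3 [265.46 190.53] 30.1 14.1
needle 1 [262.69 198.15] [265.42 195.11] 41.9 42.8
needle 2 [262.79 198.1 ] [265.39 195.3 ] 42.9 43.4
needle r4-9 now 43.27455393487269
mark+tip 42.3 41.6 40.4
```

Call:
{"fn": "drive_tool", "kwargs": {
  "increments": [
    [-0.01,-0.1,0,0,0,0],
    [-0.02,-0.2,0,0,0,0],
    [-0.02,-0.24,0,0,0,0],
    [-0.02,-0.24,0,0,0,0]
  ]
}}

```text
clock: 18.45
eef_pos: [0.4674, 0.1761, 0.0636]
ee_rot: [-0.0, 0.736, 0.677, 0.0]
force: [-2.1, 0.9, 5.4]
gripper_width: -0.0002
grasp_force: 2.6
```

```bash
python3 look.py 5 258.4 202.7; python3 fin.py 5|tail -1
```

```text
18.65 [0.4674 0.1761 0.0635] [-2.16  1.78  5.33]
(5, 9) 129 129 129 129 129 129 130 130 129 127 123 115 103 91 82 83 93 107 118 126 129 130 130 130 129 129 129 129 129 129
(10, 12) 129 129 128 128 128 128 128 128 128 128 128 128 120 99 75 73 95 120 130 131 130 129 128 128 129 129 128 128 128 128
(13, 15) 125 125 127 126 121 119 124 128 126 120 118 123 121 95 61 48 75 110 125 118 116 124 128 127 120 119 124 128 126 120
mark+tip 44.3 44.5 43.3
```

Call:
{"fn": "drive_tool", "kwargs": {
  "increments": [
    [0,0,0.2,0,0,0],
    [0,0,0.6,0,0,0],
    [0,0,2,0,0,0],
    [0,0,6,0,0,0],
    [-3,2,12,0,0,0],
    [-6,4,15,0,0,0],
    [-6,4,15,0,0,0],
    [-6,4,15,0,0,0]
  ]
}}

```text
clock: 19.65
eef_pos: [0.4076, 0.2158, 0.2136]
ee_rot: [0.001, 0.736, 0.677, 0.0]
force: [-0.9, -0.4, -0.3]
gripper_width: -0.0002
grasp_force: 0.0
```

```bash
python3 look.py 6 258.4 202.7; python3 fin.py 6|tail -1; python3 - <<'E'
from h import *
A=optics.camera("side")[:,:,::-1];B=cv2.imread("pics/B6.png")
r=lambda x,k:cv2.resize(x,None,fx=k,fy=k,interpolation=cv2.INTER_CUBIC)
cv2.imwrite("pics/end.png",np.hstack([r(A[170:300,280:380],4),cv2.convertScaleAbs(r(B[170:300,240:340],4),alpha=1.3)]))
E
```

```text
19.85 [0.4073 0.2152 0.2121] [ 0.17 -0.55 -0.17]
(5, 9) 132 132 132 131 131 131 131 131 131 130 125 117 105 93 86 88 98 111 122 128 131 132 132 131 131 131 131 131 131 131
(10, 12) 131 131 131 131 130 130 131 132 132 132 132 131 121 101 81 82 104 126 134 133 132 131 131 130 130 131 131 131 131 131
(13, 15) 126 128 129 126 121 122 127 131 129 123 121 127 124 97 63 52 79 113 127 119 118 127 131 129 123 123 128 130 129 123
mark+tip 44.2 44.4 43.1
```

View pics/end.png

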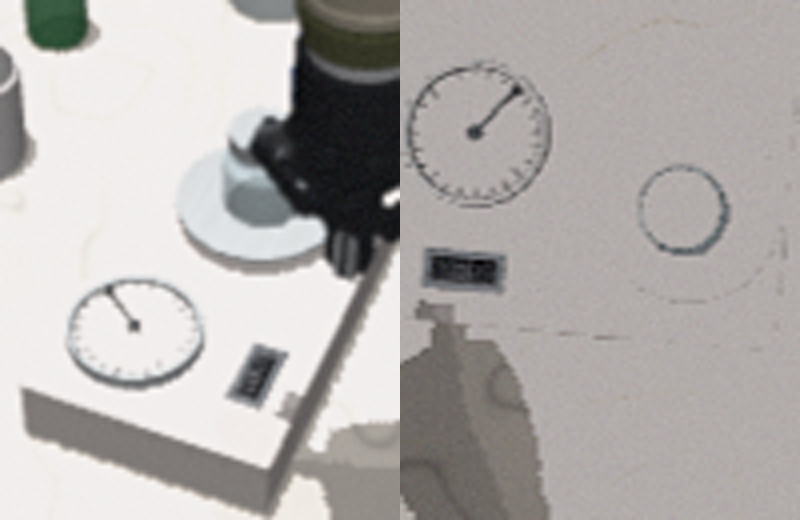

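The side crop shows the jar upright at (257,165) on the platform. In both views the wedge sits on the needle tip, at (108,290) in the side crop and (517,91) in the top crop. The robot is clear, so I'm handing in.

```bash
python3 -c "
from cell import manip
print(manip.hand_in())"
```

```text
the job is handed in; nothing more can be done
None
```

The job is handed in at about 20 s: the smaller jar stands upright and centred on the platform, and the zero mark sits under the needle tip to within about 1° in the top view, with wheel force readings of at most 6 N and nothing else touched.

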